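# Open the ratchet clamp of a plaster mould

## Task

Open the mould clamp: press the ratchet release on top of its sliding jaw down with a fingertip and, keeping it pressed, push the jaw back along its bar, away from the plaster mould, until it rests against the stop collar; then let go and move clear. Nothing is to be picked up: both mould halves stay standing where they are, and the pottery and tools around the clamp stay where they are.

Things in the scene. Friction and masses are not known exactly. Their poses are not given: they have to be found in the camera images.
- clamp: mould clamp fixed to the table: plywood board 130 x 410 mm with a steel bar along it (24 mm wide, top 48 mm up, ratchet teeth underneath). Origin at table height on the bar's centre line; x level across the bar, y along the bar the way the jaw opens, z up. Along y (mm): fixed jaw -200 to -175 (100 wide, top 120 up), mould -175 to -85, end post 152 to 172 (top 62 up)
- jaw (a joint): slide of the dark steel sliding jaw, in m: 0 at the start (closed on the mould), growing along the clamp's +y until it meets the stop collar 60 to 115 mm on. About 2 N of friction plus 12 N per m/s while the release is held down; otherwise the ratchet locks it. A finger on the paddle also drags the jaw by friction, either way
- release (a joint): ratchet release in the jaw's top, in m: 0 up (locked), 0.012 fully down. Pressed straight down against a spring (4 N to start, 6.5 N fully down); from 5 mm down the pawl is clear of the teeth. Let go, it springs up and locks again (where the pawl lands on a tooth it may stay up to 5 mm down)
- release_top (a point): centre of the top of the release paddle, a ribbed aluminium plate 44 mm across x 46 mm along the bar, 105 mm above the table when up, 93 mm when down; it travels with the jaw. Axes as the clamp's. Its neighbours: the lip (point lip_face) 25 mm in +y; the jaw's face plate (90 mm wide, top 104 mm up) 25 to 35 mm in -y; the closed mould's face 36 mm in -y
- lip_face (a point): middle of the top edge of the paddle-side face of the jaw's upright lip, 135 mm above the table; the lip is dark steel, 60 mm across the bar, 12 mm thick, at the jaw's back. A fingertip holding the paddle down and moving along +y comes against this face and takes the jaw along. Axes as the clamp's
- jaw_back (a point): middle of the sliding jaw's back surface, 37 mm in +y from the paddle's centre, 60 mm above the table. Axes as the clamp's
- collar: stop collar clamped on the bar between sliding jaw and end post, in a different place each time: dark steel block 46 mm across x 24 mm along the bar, top 75 mm above the table, with a thumbscrew on its side. It does not move. Origin on the table top under its centre; axes as the clamp's
- stop_face (a point): middle of the stop collar's face towards the sliding jaw, 60 mm above the table; the jaw's way back to the collar is the distance along y from jaw_back to here. Axes as the clamp's
- mould_a: half of the white plaster mould, next to the fixed jaw: loose block 120 mm across the bar x 45 mm along it x 80 mm high, standing on wooden rests 50 mm above the table (top at 130 mm), half a square pour notch in its top edge, about 0.5 kg. Origin under its centre
- mould_b: the other mould half, same size, next to the sliding jaw; origin under its centre
- glaze_jar: bystander: lidded jar, 66 mm across, 85 mm high, loose, near the clamp on its -x side; origin under its centre
- cup: bystander: terracotta cup, 76 mm across, 85 mm high, loose, near the clamp on its +x side; origin under its centre
- rib: bystander: flat wooden throwing rib 45 x 90 x 9 mm, loose, lying near the clamp on its +x side; origin under its centre
- brush: bystander: brush 170 mm long lying on the table near the clamp on its -x side, loose; origin under its middle
- bowl: bystander: terracotta bowl, 120 mm across, 55 mm high, loose, on the left of the table; origin under its centre
- mug: bystander: white mug, 80 mm across, 90 mm high, loose, on the right of the table; origin under its centre
- dish: bystander: flat terracotta dish, 150 mm across, 20 mm high, loose, on the left of the table; origin under its centre
Things that resemble listed ones, but are neither listed nor needed, are in the scene too. What is shaped like the mould_a but pink is not meant. Leave any black look-alike of the mould_b alone.

How it is judged (in metres and radians):
On the way, in this order (a step that is already met when the one before it is completed fails the run):
1. the release is pressed more than 6 mm down while the jaw is still near the mould (value of joint release above 0.006 m and value of joint jaw below 0.03 m), for 0.05 s.
2. the jaw has been pushed back to within 4 mm of the stop collar (y of jaw_back in the frame of stop_face above -0.004 m), for 0.2 s.
At the end, for the whole second after the job is handed in: The sliding jaw rests within 4 mm of the stop collar, the release is let go (less than 6.5 mm down), both mould halves stand upright within 10 mm of where they were, and every bystander lies within 30 mm of where it was (y of jaw_back in the frame of stop_face above -0.004 m and value of joint release below 0.0065 m and not (velocity of joint jaw above 0.005 m/s) and velocity of joint jaw above -0.005 m/s and distance of each of mould_a, mould_b from where it was at the start of the episode below 0.01 m and angle between each of mould_a, mould_b's own z axis and vertical below 0.1 rad and distance of each of glaze_jar, cup, rib, brush, bowl, mug, dish from where it was at the start of the episode below 0.03 m); the robot touches nothing.
It fails at once if a mould half is shoved, lifted or tipped (distance of any of mould_a, mould_b from where it was at the start of the episode above 0.015 m or angle between any of mould_a, mould_b's own z axis and vertical above 0.2 rad).
It fails at once if a bystander is knocked about, lifted or carried (distance of any of glaze_jar, cup, rib, brush, bowl, mug, dish from where it was at the start of the episode above 0.04 m).
It also fails if it takes over 35 s, if anything falls off the work surface, if the arm or the gripper's body presses on something with over 40 N, if the wrist force passes 120 N, or if a joint passes its speed limit or range.

## Robot

A 6-joint arm with a two-finger parallel gripper is mounted at the origin on the work surface. World frame = base frame: x ahead of the robot, y to its left, z up, the work surface at z = 0. Lengths are in mm, angles in degrees, forces in N, time in s.
With the tool pointing down it reaches from about 300 to 825 mm from the base axis. Payload 5.4 kg.
Tool frame: the origin (TCP) lies on the centre line of the jaws, within the pads' length; the fingertips stand 22 mm ahead of it and the grasp point (between the pads) lies 3 mm ahead of it (arm.tips_ahead is the distance from the TCP to the fingertips, in mm); z points along the fingers, y is the direction in which the jaws open and shut (so a half turn about z gives the same grasp; the last joint's range is limited). The gripper opens to 92 mm and grips with 3 to 60 N. Pads are 20 mm wide; open, the fingers measure 128 mm over their backs; the gripper's body (75 mm by 189 mm) begins 69 mm behind the grasp point.
Start: joints at [63.363, 9.076, 91.501, -0, 79.423, -12.038], TCP at [144.941, 556.416, 236.601] pointing down, gripper open.
Joint ranges: [-166.64, 166.64], [-54.1, 131.32], [10.49, 154.53], [-73.88, 253.88], [9.74, 151.15], [-171.62, 171.62]. Speed limits (degrees/s): [147.25, 147.25, 180, 180, 180, 180].

## Interface

Orientations are given as a 3x3 rotation matrix whose columns are the frame's x, y, z axes.
In Python, from rig import arm gives the robot as it stands. The module is installed in compiled form; this text tells all that it offers.
- The arm moves only by the tool move_arm, never from a script. Its argument "targets" is a list of rows, each an object of numbers: "tx", "ty", "tz": the shift along the tool's x, y, z in cm; "turn": the turn about the tool's z in degrees; "hand": the gripper command: -1 is shut, 1 is fully open, values between are in proportion. In form: [{"tx": .., "ty": .., "tz": .., "turn": .., "hand": ..}, ...]. A call has 1 to 20 rows; each row shifts and turns the commanded pose from where the row before left it, along the tool's axes as they then stand; what a row does not reach is not made up. A row lasts 1/12 s, in which the tool goes at most 41.7 mm and 7.16 degrees, less where a joint would pass 70% of its speed; a pose out of reach is approached as far as the arm can. A call with a gripper value outside its range is refused whole. The fingers move at their own pace and stop on an object; "grip_force" is the grip in N (left out, the last holds). Time passes only in rows, so rows that do not move let the fingers close. It gives the time, the measured TCP pose, the force and the opening at its end, in the units of the state.
- arm.observe(): the state, without advancing time (a new reading comes with each control period).
- arm.snapshot(name): name is "side" or "top"; returns a dict with "img" (400x640x3 uint8, blue, green, red), "depth" (400x640 float32, mm along the optical axis (not along the pixel's ray), 0 where there is no reading), "mtx" (3x3 intrinsics, pixels), "D" ([k1, k2, p1, p2, k3] as OpenCV has them; the pictures are not rectified), "xyz" and "rotation" of the camera in the world. Camera axes: x right, y down, z forward; pixel columns grow to the right and rows downward; lengths in mm; the calibration is good to about 2 mm. A picture is of the moment at which its call begins.
- arm.hand_in(): hands the job in, once; it reports no verdict.
The state is a dict: "clock": time; "qpos": joint angles; "qd": joint speeds; "tau": joint torques, N m; "tcp_pos": TCP position; "ee_rot": TCP orientation; "contact_force": force on the tool from outside, world axes, zero at the start; "wrist_torque": the same for the moment, N m; "width": finger opening in mm.
Only numpy, scipy, OpenCV 4.12 (cv2) and the standard library are available. Lean on these libraries where they do the work, as an engineer would, in place of code of your own. Each camera call takes 0.05 s, during which the arm holds its last target.

## Working session

There is one attempt and no reset: what is moved stays moved. The work goes in short steps, Python scripts to look and compute and a tool call to move; the robot and the scene stay as the last step left them, time stands still between calls to the robot, and variables do not carry over. Pictures are saved under pics/ and viewed, and the job is handed in when it is done.

Besides the shell and the picture viewer there is one more tool, called after ">>>" by a JSON object that holds its "method" and its "body", one argument or row to a line. move_arm: Moves the arm, as the interface text tells. Its arguments: {"type":"object","properties":{"targets":{"type":"array","items":{"type":"object","properties":{"tx":{"type":"number"},"ty":{"type":"number"},"tz":{"type":"number"},"turn":{"type":"number"},"hand":{"type":"number"}}}},"grip_force":{"type":"number"}},"required":["targets"]}

```bash
mkdir -p pics; cat > h.py <<'E'
import numpy as np,cv2
from rig import arm
def snap(n,f):
    s=arm.snapshot(n); cv2.imwrite('pics/'+f,s['img']); np.savez('pics/'+f+'.npz',**s); return s
def world(s,uv):
    uv=np.array(uv,float).reshape(-1,1,2)
    n=cv2.undistortPoints(uv,s['mtx'],s['D']).reshape(-1,2)
    r=np.c_[n,np.ones(len(n))]
    return np.array(s['xyz']),r@np.array(s['rotation']).T, r
def depthpt(s,uv):
    o,d,_=world(s,uv); z=np.array([s['depth'][int(v),int(u)] for u,v in np.array(uv).reshape(-1,2)])
    return o+d*z[:,None]
def plane(s,uv,h):
    o,d,_=world(s,uv); return o+d*((h-o[2])/d[:,2])[:,None]
E
python3 - <<'E'
from h import *
for n in('top','side'):
    s=snap(n,n+'1.png'); print(n,s['xyz'],np.round(s['rotation'],3).tolist())
o=arm.observe(); print(o['clock'],o['tcp_pos'],np.round(o['ee_rot'],3).tolist(),o['width'],arm.tips_ahead)
E
```

```text
top [ 508.3538323    13.2103977  1778.42823833] [[0.011, -0.999, 0.052], [-1.0, -0.012, -0.015], [0.015, -0.052, -0.999]]
side [  88.94211815  986.2899644  1076.58323142] [[-0.9, -0.278, 0.336], [-0.435, 0.601, -0.67], [-0.016, -0.749, -0.662]]
0.1 [144.6879852  555.96454306 235.70948053] [[-0.968, 0.252, -0.001], [0.252, 0.968, -0.001], [0.0, -0.002, -1.0]] 92.26977687997537 22.0
```

View pics/top1.png

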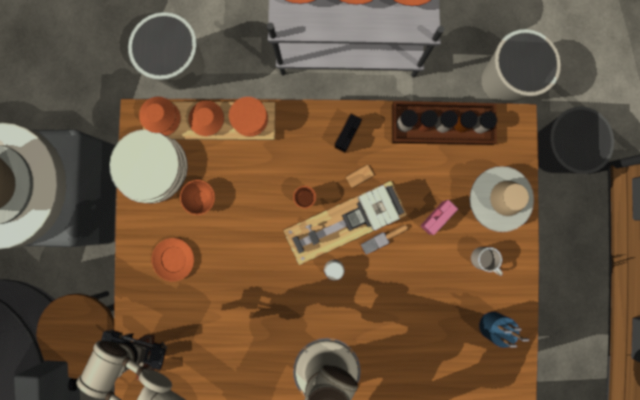

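View pics/side1.png

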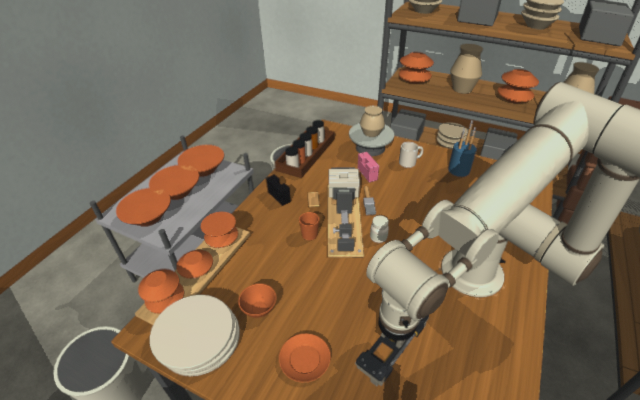

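The top view shows the clamp at about (345,222), with the white mould at (381,207). The pink block (440,217) and the black block (348,133) are look-alikes to leave alone. I'll enlarge the clamp next.

```bash
python3 - <<'E'
import cv2
a=cv2.imread('pics/top1.png')[165:280,270:430]; cv2.imwrite('pics/c1.png',cv2.resize(a,None,fx=5,fy=5,interpolation=cv2.INTER_CUBIC))
a=cv2.imread('pics/side1.png')[155:265,285:405]; cv2.imwrite('pics/c2.png',cv2.resize(a,None,fx=5,fy=5,interpolation=cv2.INTER_CUBIC))
E
```

```text
(no output)
```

View pics/c1.png

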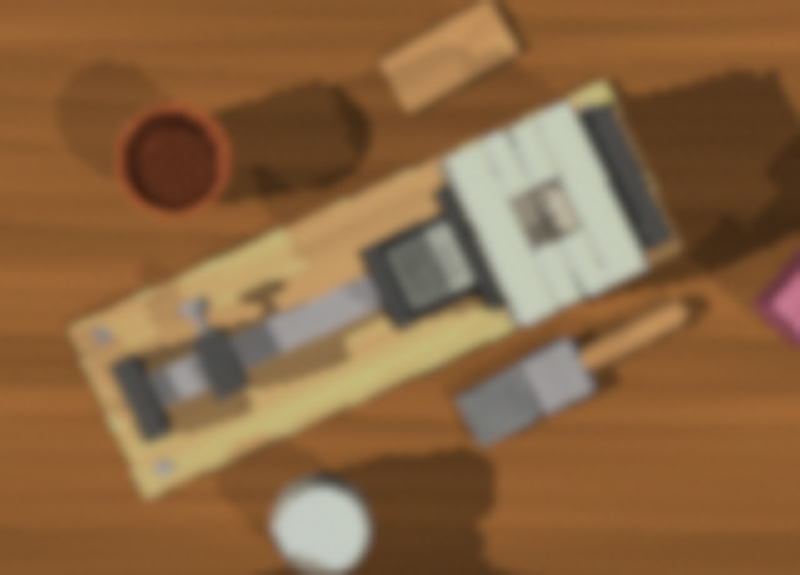

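View pics/c2.png

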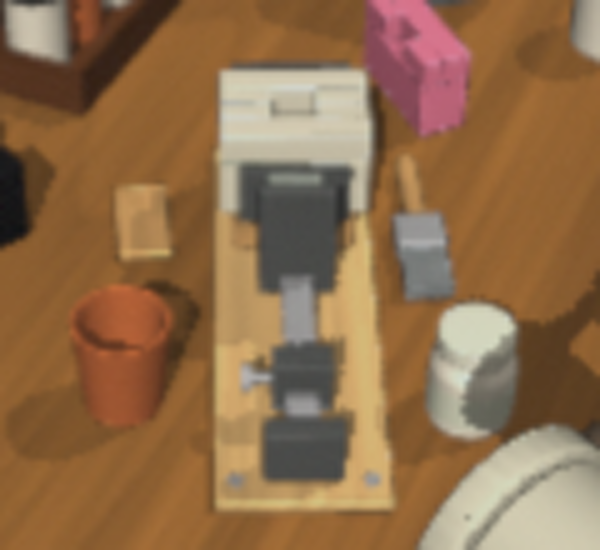

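The top crop shows the paddle as a bright ribbed plate at crop (432,267), with the lip to its lower left, the collar at (222,362) and the end post at (143,398). The side crop agrees: the white mould, jaw, collar with its thumbscrew, and post all lie in a line.

```bash
python3 - <<'E'
from h import *
s=dict(np.load('pics/top1.png.npz'))
def c(p): return np.array(p,float)/5+[270-.4,165-.4]
# mould mask
img=s['img'].astype(int); mn=img.min(2); m=np.zeros((400,640),np.uint8); m[(mn>130)]=255
roi=np.zeros_like(m); roi[180:232,352:405]=255; m&=roi
cs,_=cv2.findContours(m,0,1); k=max(cs,key=cv2.contourArea); r=cv2.minAreaRect(k); print('mould',r)
b=cv2.boxPoints(r); P=plane(s,b,130); print(np.round(P,1)); mc=P.mean(0)
L=P[1]-P[0],P[2]-P[1]; print([np.linalg.norm(x) for x in L])
pts={'bBL':(150,498),'bTL':(68,327),'bBR':(680,247),'bTR':(605,80)}
for n,p in pts.items(): print(n,np.round(plane(s,[c(p)],15)[0],1),np.round(depthpt(s,[c(p)+[0,0]])[0],1))
B={n:plane(s,[c(p)],15)[0] for n,p in pts.items()}
y=(B['bBL']+B['bTL']-B['bBR']-B['bTR'])[:2]; y/=np.linalg.norm(y); x=np.array([y[1],-y[0]])
print('y',y,np.degrees(np.arctan2(y[1],y[0])))
O=sum(B.values())[:2]/4; print('board centre',O,'mould',mc)
for n,p,h in [('paddle',(432,267),105),('lip edge near paddle',(388,290),135),('collarL',(205,370),75),('collarR',(236,353),75),('post',(143,398),62),('mould',(545,213),130)]:
    w=plane(s,[c(p)],h)[0]; d=depthpt(s,[c(p)])[0]; q=w[:2]-O; print(n,np.round(w,1),'depth',np.round(d,1),'clamp xy',np.round([q@x,q@y],1))
E
```

```text
mould ((378.3704833984375, 207.2938232421875), (37.33474349975586, 28.212501525878906), 64.98310852050781)
[[ 599.2  -94.3  130. ]
 [ 638.8 -176.8  130. ]
 [ 530.1 -228.6  130. ]
 [ 490.9 -146.2  130. ]]
[np.float64(91.47853386382573), np.float64(120.47286139149257)]
bBL [370.4  95.2  15. ] [370.3  95.2  13.3]
bTL [486.8 153.   15. ] [486.6 154.7  -7.1]
bBR [ 546.5 -268.2   15. ] [ 546.5 -268.4   13.5]
bTR [ 661.5 -215.5   15. ] [ 663.  -217.7   -2.2]
y [-0.43216138  0.90179628] 115.60480545422621
board centre [516.31398478 -58.89412034] mould [ 564.75463874 -161.48013349  130.        ]
paddle [529.7 -91.  105. ] depth [529.8 -91.2 102.3] clamp xy [ -1.8 -34.8]
lip edge near paddle [514.3 -61.1 135. ] depth [514.3 -61.3 130.2] clamp xy [-2.7 -1.1]
collarL [460.2  57.   75. ] depth [460.4  56.8  81. ] clamp xy [ -0.5 128.8]
collarR [471.7  36.6  75. ] depth [471.2  36.9  52.6] clamp xy [  1.  105.4]
post [440.7  98.5  62. ] depth [440.7  98.5  62.5] clamp xy [ -0.2 174.6]
mould [ 565.  -162.1  130. ] depth [ 565.9 -164.9  104.3] clamp xy [  -0.7 -114.1]
```

The mould's top measures 91×120 mm, so the y direction is (-0.432, 0.902). From the mould, the paddle centre is at about (529.8,-88.5); read directly it is (529.7,-91). The jaw should travel about 104 mm. I'll shut the hand and turn by 49.8° so that tool x runs along clamp +y.

>>> {"method": "move_arm", "body": {
  "targets": [
    {"turn": 5,"hand": -1},
    {"turn": 5,"hand": -1},
    {"turn": 5,"hand": -1},
    {"turn": 5,"hand": -1},
    {"turn": 5,"hand": -1},
    {"turn": 5,"hand": -1},
    {"turn": 5,"hand": -1},
    {"turn": 5,"hand": -1},
    {"turn": 5,"hand": -1},
    {"turn": 4.8,"hand": -1},
    {"hand": -1}
  ],
  "grip_force": 10
}}

```text
$.targets[0]: bad value
```

>>> {"method": "move_arm", "body": {
  "targets": [
    {"tx": -3.7,"ty": 0.34,"hand": -1},
    {"tx": -3.7,"ty": 0.34,"hand": -1},
    {"tx": -3.7,"ty": 0.34,"hand": -1},
    {"tx": -3.7,"ty": 0.34,"hand": -1},
    {"tx": -3.7,"ty": 0.34,"hand": -1},
    {"tx": -3.7,"ty": 0.34,"hand": -1},
    {"tx": -3.7,"ty": 0.34,"hand": -1},
    {"tx": -3.7,"ty": 0.34,"hand": -1},
    {"tx": -3.7,"ty": 0.34,"hand": -1},
    {"tx": -3.7,"ty": 0.34,"hand": -1},
    {"tx": -3.7,"ty": 0.34,"hand": -1},
    {"tx": -3.7,"ty": 0.34,"hand": -1},
    {"tx": -3.7,"ty": 0.34,"hand": -1},
    {"tx": -3.7,"ty": 0.34,"hand": -1},
    {"tx": -3.7,"ty": 0.34,"hand": -1},
    {"tx": -3.7,"ty": 0.34,"hand": -1},
    {"tx": -3.7,"ty": 0.34,"hand": -1},
    {"tx": -3.7,"ty": 0.34,"hand": -1},
    {"tx": -3.7,"ty": 0.34,"hand": -1},
    {"tx": -3.7,"ty": 0.34,"hand": -1}
  ]
}}

```text
$.targets[0]: bad value
```

>>> {"method": "move_arm", "body": {
  "targets": [
    {"hand": -1},
    {"hand": -1},
    {"hand": -1}
  ]
}}

```text
$.targets[0]: bad value
```

```bash
python3 - <<'E'
from h import *
s=snap('side','side2.png')
cv2.imwrite('pics/c3.png',cv2.resize(s['img'][100:265,265:425],None,fx=3.5,fy=3.5,interpolation=cv2.INTER_CUBIC))
o=arm.observe();R=np.array(o['ee_rot']);print(np.round(R,3).tolist(),o['tcp_pos'],o['contact_force'],o['width'],o['qpos'])
y=np.array([-.4322,.9018]);x=np.array([.9018,.4322])
d=np.array([529.8,-89])-o['tcp_pos'][:2]; print('to paddle: along',d@y,'across',d@x)
E
```

```text
[[-0.968, 0.252, -0.001], [0.252, 0.968, -0.001], [0.0, -0.001, -1.0]] [144.72957108 556.01466021 235.85486423] [-0.60051017 -0.13716076 -0.50420093] 92.2698071835123 [ 6.33641591e+01  9.10260363e+00  9.15564456e+01  3.04532348e-04
  7.94227972e+01 -1.20364971e+01]
to paddle: along -748.1016599609724 across 68.48117665840954
```

View pics/c3.png

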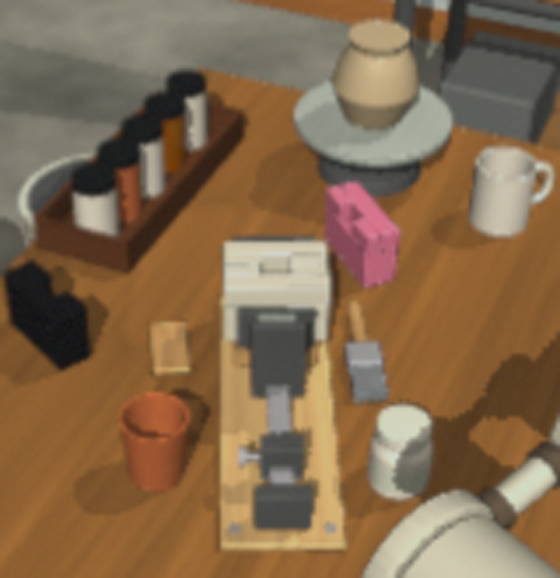

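The moves were refused, so the arm has not moved and the scene is unchanged. All five keys seem to be required in each row.

>>> {"method": "move_arm", "body": {
  "targets": [
    {"tx": 0,"ty": 0,"tz": 0,"turn": 5,"hand": -1},
    {"tx": 0,"ty": 0,"tz": 0,"turn": 5,"hand": -1},
    {"tx": 0,"ty": 0,"tz": 0,"turn": 5,"hand": -1},
    {"tx": 0,"ty": 0,"tz": 0,"turn": 5,"hand": -1},
    {"tx": 0,"ty": 0,"tz": 0,"turn": 5,"hand": -1},
    {"tx": 0,"ty": 0,"tz": 0,"turn": 5,"hand": -1},
    {"tx": 0,"ty": 0,"tz": 0,"turn": 5,"hand": -1},
    {"tx": 0,"ty": 0,"tz": 0,"turn": 5,"hand": -1},
    {"tx": 0,"ty": 0,"tz": 0,"turn": 5,"hand": -1},
    {"tx": 0,"ty": 0,"tz": 0,"turn": 4.8,"hand": -1},
    {"tx": 0,"ty": 0,"tz": 0,"turn": 0,"hand": -1}
  ],
  "grip_force": 10
}}

```text
clock: 1.07
tcp_pos: [144.9, 556.2, 236.2]
ee_rot: [[-0.43, 0.903, -0.0], [0.903, 0.43, -0.001], [-0.0, -0.001, -1.0]]
contact_force: [0.4, -0.7, 0.1]
width: 20.9
```

>>> {"method": "move_arm", "body": {
  "targets": [
    {"tx": -3.7,"ty": 0.34,"tz": 0,"turn": 0,"hand": -1},
    {"tx": -3.7,"ty": 0.34,"tz": 0,"turn": 0,"hand": -1},
    {"tx": -3.7,"ty": 0.34,"tz": 0,"turn": 0,"hand": -1},
    {"tx": -3.7,"ty": 0.34,"tz": 0,"turn": 0,"hand": -1},
    {"tx": -3.7,"ty": 0.34,"tz": 0,"turn": 0,"hand": -1},
    {"tx": -3.7,"ty": 0.34,"tz": 0,"turn": 0,"hand": -1},
    {"tx": -3.7,"ty": 0.34,"tz": 0,"turn": 0,"hand": -1},
    {"tx": -3.7,"ty": 0.34,"tz": 0,"turn": 0,"hand": -1},
    {"tx": -3.7,"ty": 0.34,"tz": 0,"turn": 0,"hand": -1},
    {"tx": -3.7,"ty": 0.34,"tz": 0,"turn": 0,"hand": -1},
    {"tx": -3.7,"ty": 0.34,"tz": 0,"turn": 0,"hand": -1},
    {"tx": -3.7,"ty": 0.34,"tz": 0,"turn": 0,"hand": -1},
    {"tx": -3.7,"ty": 0.34,"tz": 0,"turn": 0,"hand": -1},
    {"tx": -3.7,"ty": 0.34,"tz": 0,"turn": 0,"hand": -1},
    {"tx": -3.7,"ty": 0.34,"tz": 0,"turn": 0,"hand": -1},
    {"tx": -3.7,"ty": 0.34,"tz": 0,"turn": 0,"hand": -1},
    {"tx": -3.7,"ty": 0.34,"tz": 0,"turn": 0,"hand": -1},
    {"tx": -3.7,"ty": 0.34,"tz": 0,"turn": 0,"hand": -1},
    {"tx": -3.7,"ty": 0.34,"tz": 0,"turn": 0,"hand": -1},
    {"tx": -3.7,"ty": 0.34,"tz": 0,"turn": 0,"hand": -1}
  ]
}}

```text
clock: 2.73
tcp_pos: [526.5, -83.4, 236.4]
ee_rot: [[-0.434, 0.901, -0.0], [0.901, 0.434, 0.0], [0.0, -0.0, -1.0]]
contact_force: [-0.2, -0.2, 1.1]
width: 0.3
```

>>> {"method": "move_arm", "body": {
  "targets": [
    {"tx": 0,"ty": 0,"tz": 0,"turn": 0,"hand": -1},
    {"tx": 0,"ty": 0,"tz": 0,"turn": 0,"hand": -1},
    {"tx": 0,"ty": 0,"tz": 0,"turn": 0,"hand": -1}
  ]
}}

```text
clock: 2.98
tcp_pos: [525.5, -81.0, 236.2]
ee_rot: [[-0.433, 0.901, -0.001], [0.901, 0.433, 0.001], [0.001, -0.001, -1.0]]
contact_force: [-0.6, 0.4, -0.3]
width: 0.4
```

```bash
python3 - <<'E'
from h import *
s=snap('side','side3.png')
cv2.imwrite('pics/c4.png',cv2.resize(s['img'][100:265,265:425],None,fx=3.5,fy=3.5,interpolation=cv2.INTER_CUBIC))
o=arm.observe();R=np.array(o['ee_rot']);print(np.round(R,3).tolist(),o['tcp_pos'],o['contact_force'],o['width'],o['qpos'])
y=np.array([-.4322,.9018]);x=np.array([.9018,.4322])
d=np.array([529.8,-89])-o['tcp_pos'][:2]; print('to paddle: along',d@y,'across',d@x)
E
```

```text
[[-0.434, 0.901, -0.001], [0.901, 0.434, 0.001], [0.001, -0.0, -1.0]] [525.4349502  -80.52052178 236.39176971] [-1.03050616  0.5573982  -0.54994004] 0.9184460191229215 [-2.17582251e+01  2.66651354e+00  9.84390763e+01  1.74964061e-02
  7.89453237e+01 -4.74656685e+01]
to paddle: along -9.533367983220383 across 0.27157142013610686
```

View pics/c4.png

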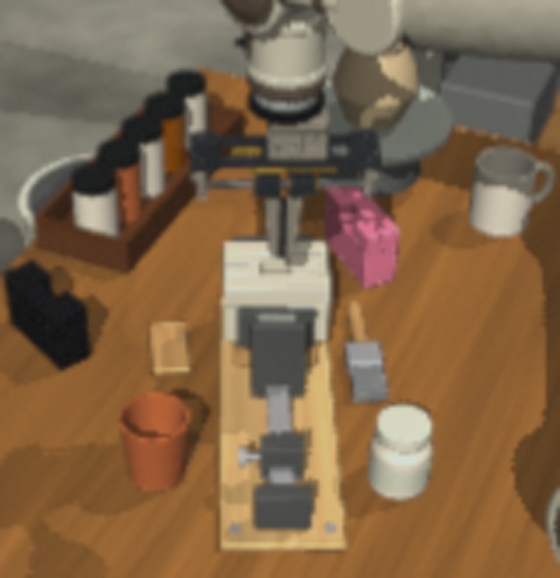

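The picture shows the shut fingers above the clamp, in line with the bar. Their centre is 9.5 mm past the paddle centre towards the lip. I'll shift back 8 mm and lower to just above the paddle.

>>> {"method": "move_arm", "body": {
  "targets": [
    {"tx": -0.4,"ty": 0,"tz": 0,"turn": 0,"hand": -1},
    {"tx": -0.4,"ty": 0,"tz": 0,"turn": 0,"hand": -1},
    {"tx": 0,"ty": 0,"tz": 2,"turn": 0,"hand": -1},
    {"tx": 0,"ty": 0,"tz": 2,"turn": 0,"hand": -1},
    {"tx": 0,"ty": 0,"tz": 2,"turn": 0,"hand": -1},
    {"tx": 0,"ty": 0,"tz": 2,"turn": 0,"hand": -1},
    {"tx": 0,"ty": 0,"tz": 1,"turn": 0,"hand": -1},
    {"tx": 0,"ty": 0,"tz": 0.6,"turn": 0,"hand": -1},
    {"tx": 0,"ty": 0,"tz": 0,"turn": 0,"hand": -1},
    {"tx": 0,"ty": 0,"tz": 0,"turn": 0,"hand": -1},
    {"tx": 0,"ty": 0,"tz": 0,"turn": 0,"hand": -1}
  ]
}}

```text
clock: 3.95
tcp_pos: [530.4, -89.1, 142.0]
ee_rot: [[-0.432, 0.902, 0.002], [0.902, 0.432, -0.001], [-0.002, 0.002, -1.0]]
contact_force: [-0.3, 1.2, 0.7]
width: 0.4
```

```bash
python3 - <<'E'
from h import *
s=snap('side','side4.png')
cv2.imwrite('pics/c5.png',cv2.resize(s['img'][140:240,300:390],None,fx=6,fy=6,interpolation=cv2.INTER_CUBIC))
o=arm.observe();print(o['tcp_pos'],o['contact_force'])
y=np.array([-.4322,.9018]);x=np.array([.9018,.4322])
d=np.array([529.8,-89])-o['tcp_pos'][:2]; print('to paddle: along',d@y,'across',d@x)
E
```

```text
[530.40238236 -89.10142569 142.03715476] [ 0.29637969 -0.1148372  -0.14580719]
to paddle: along 0.35181534482820065 across -0.4993922237505524
```

View pics/c5.png

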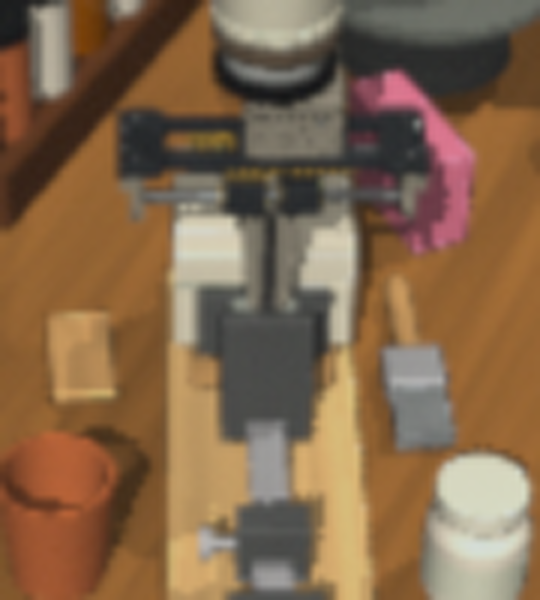

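The fingertips sit between the lip and the mould, centred on the jaw, at height 120 mm. I'll press down to about 97 mm.

>>> {"method": "move_arm", "body": {
  "targets": [
    {"tx": 0,"ty": 0,"tz": 0.6,"turn": 0,"hand": -1},
    {"tx": 0,"ty": 0,"tz": 0.6,"turn": 0,"hand": -1},
    {"tx": 0,"ty": 0,"tz": 0.4,"turn": 0,"hand": -1},
    {"tx": 0,"ty": 0,"tz": 0.4,"turn": 0,"hand": -1},
    {"tx": 0,"ty": 0,"tz": 0.3,"turn": 0,"hand": -1},
    {"tx": 0,"ty": 0,"tz": 0,"turn": 0,"hand": -1},
    {"tx": 0,"ty": 0,"tz": 0,"turn": 0,"hand": -1},
    {"tx": 0,"ty": 0,"tz": 0,"turn": 0,"hand": -1}
  ]
}}

```text
clock: 4.67
tcp_pos: [529.9, -89.0, 118.2]
ee_rot: [[-0.432, 0.902, 0.001], [0.902, 0.432, -0.0], [-0.001, 0.001, -1.0]]
contact_force: [-0.1, 0.5, 5.8]
width: 0.5
```

The force is 5.8 N with the tip at 96.2 mm, so the release is about 9 mm down with the spring responding as expected. I'll press 1 mm more and push along +y.

>>> {"method": "move_arm", "body": {
  "targets": [
    {"tx": 0,"ty": 0,"tz": 0.1,"turn": 0,"hand": -1},
    {"tx": 0.3,"ty": 0,"tz": 0,"turn": 0,"hand": -1},
    {"tx": 0.3,"ty": 0,"tz": 0,"turn": 0,"hand": -1},
    {"tx": 0.3,"ty": 0,"tz": 0,"turn": 0,"hand": -1},
    {"tx": 0.3,"ty": 0,"tz": 0,"turn": 0,"hand": -1},
    {"tx": 0.3,"ty": 0,"tz": 0,"turn": 0,"hand": -1},
    {"tx": 0.3,"ty": 0,"tz": 0,"turn": 0,"hand": -1},
    {"tx": 0.4,"ty": 0,"tz": 0,"turn": 0,"hand": -1},
    {"tx": 0.4,"ty": 0,"tz": 0,"turn": 0,"hand": -1},
    {"tx": 0.4,"ty": 0,"tz": 0,"turn": 0,"hand": -1},
    {"tx": 0.4,"ty": 0,"tz": 0,"turn": 0,"hand": -1},
    {"tx": 0.4,"ty": 0,"tz": 0,"turn": 0,"hand": -1},
    {"tx": 0.4,"ty": 0,"tz": 0,"turn": 0,"hand": -1},
    {"tx": 0.4,"ty": 0,"tz": 0,"turn": 0,"hand": -1},
    {"tx": 0.4,"ty": 0,"tz": 0,"turn": 0,"hand": -1},
    {"tx": 0.4,"ty": 0,"tz": 0,"turn": 0,"hand": -1},
    {"tx": 0.4,"ty": 0,"tz": 0,"turn": 0,"hand": -1}
  ]
}}

```text
clock: 6.08
tcp_pos: [505.4, -37.2, 117.6]
ee_rot: [[-0.432, 0.902, 0.002], [0.902, 0.432, -0.002], [-0.003, 0.001, -1.0]]
contact_force: [1.3, -3.3, 5.0]
width: 0.5
```

```bash
python3 - <<'E'
from h import *
s=snap('side','side5.png')
cv2.imwrite('pics/c6.png',cv2.resize(s['img'][140:250,300:390],None,fx=5,fy=5,interpolation=cv2.INTER_CUBIC))
o=arm.observe();print(o['clock'],o['tcp_pos'],o['contact_force'])
y=np.array([-.4322,.9018]);x=np.array([.9018,.4322])
d=-np.array([529.8,-89])+o['tcp_pos'][:2]; print('moved along',d@y,'across',d@x,'Fy',np.array(o['contact_force'])[:2]@y)
E
```

```text
6.1333 [505.03086796 -36.48454236 117.50606471] [ 1.07355423 -0.64562766  4.60875458]
moved along 58.063658566806104 across 0.36037751648808325 Fy -1.0462171659359805
```

View pics/c6.png

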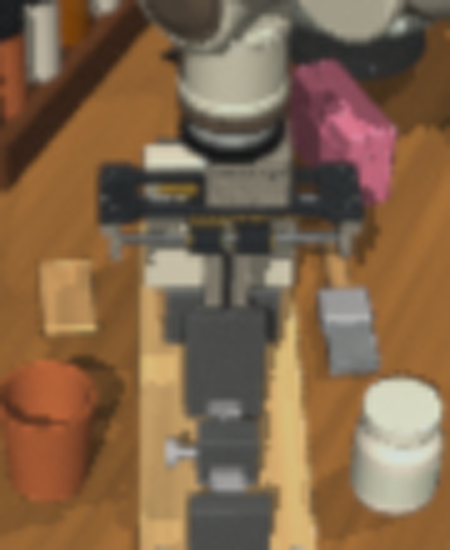

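The jaw has moved well towards the collar, with the release still pressed. I'll continue.

>>> {"method": "move_arm", "body": {
  "targets": [
    {"tx": 0.3,"ty": 0,"tz": 0.05,"turn": 0,"hand": -1},
    {"tx": 0.3,"ty": 0,"tz": 0,"turn": 0,"hand": -1},
    {"tx": 0.3,"ty": 0,"tz": 0,"turn": 0,"hand": -1},
    {"tx": 0.3,"ty": 0,"tz": 0,"turn": 0,"hand": -1},
    {"tx": 0.3,"ty": 0,"tz": 0,"turn": 0,"hand": -1},
    {"tx": 0.3,"ty": 0,"tz": 0,"turn": 0,"hand": -1},
    {"tx": 0.3,"ty": 0,"tz": 0,"turn": 0,"hand": -1},
    {"tx": 0.3,"ty": 0,"tz": 0,"turn": 0,"hand": -1},
    {"tx": 0.3,"ty": 0,"tz": 0,"turn": 0,"hand": -1},
    {"tx": 0.3,"ty": 0,"tz": 0,"turn": 0,"hand": -1},
    {"tx": 0.3,"ty": 0,"tz": 0,"turn": 0,"hand": -1},
    {"tx": 0.3,"ty": 0,"tz": 0,"turn": 0,"hand": -1}
  ]
}}

```text
clock: 7.13
tcp_pos: [490.0, -4.7, 117.2]
ee_rot: [[-0.432, 0.902, 0.003], [0.902, 0.432, -0.002], [-0.003, 0.002, -1.0]]
contact_force: [0.4, -2.0, 5.9]
width: 0.2
```

```bash
python3 - <<'E'
from h import *
s=snap('side','side6.png')
cv2.imwrite('pics/c7.png',cv2.resize(s['img'][140:250,300:390],None,fx=5,fy=5,interpolation=cv2.INTER_CUBIC))
o=arm.observe();print(o['clock'],o['tcp_pos'],o['contact_force'])
y=np.array([-.4322,.9018]);x=np.array([.9018,.4322])
d=-np.array([529.8,-89])+o['tcp_pos'][:2]; print('moved along',d@y,'across',d@x,'Fy',np.array(o['contact_force'])[:2]@y)
E
```

```text
7.1833 [489.64205024  -4.15819954 117.02532171] [-0.17868745 -1.17402056  6.02864303]
moved along 93.86660154163923 across 0.4541870628313377 Fy -0.9815030203984577
```

View pics/c7.png

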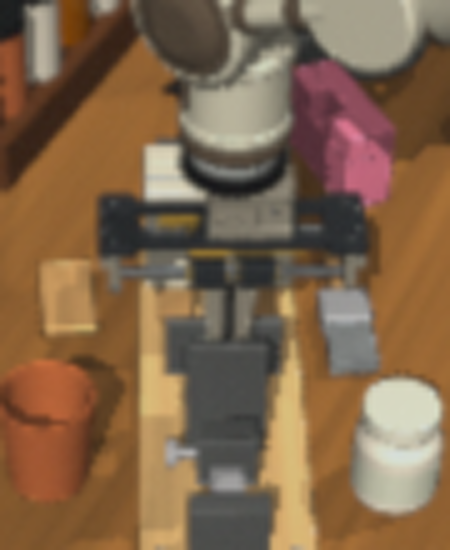

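The jaw is close to the collar but not yet stopped by it: the force along the bar is only about 1–2 N. I'll go on in small steps and watch the force.

>>> {"method": "move_arm", "body": {
  "targets": [
    {"tx": 0.2,"ty": 0,"tz": 0,"turn": 0,"hand": -1},
    {"tx": 0.2,"ty": 0,"tz": 0,"turn": 0,"hand": -1},
    {"tx": 0.2,"ty": 0,"tz": 0,"turn": 0,"hand": -1},
    {"tx": 0.2,"ty": 0,"tz": 0,"turn": 0,"hand": -1},
    {"tx": 0.2,"ty": 0,"tz": 0,"turn": 0,"hand": -1},
    {"tx": 0.2,"ty": 0,"tz": 0,"turn": 0,"hand": -1}
  ]
}}

```text
clock: 7.68
tcp_pos: [485.0, 5.8, 117.3]
ee_rot: [[-0.432, 0.902, 0.003], [0.902, 0.432, -0.003], [-0.004, 0.002, -1.0]]
contact_force: [2.3, -4.4, 6.2]
width: 0.7
```

>>> {"method": "move_arm", "body": {
  "targets": [
    {"tx": 0.15,"ty": 0,"tz": 0,"turn": 0,"hand": -1},
    {"tx": 0.15,"ty": 0,"tz": 0,"turn": 0,"hand": -1},
    {"tx": 0.15,"ty": 0,"tz": 0,"turn": 0,"hand": -1},
    {"tx": 0.15,"ty": 0,"tz": 0,"turn": 0,"hand": -1}
  ]
}}

```text
clock: 8.02
tcp_pos: [482.8, 11.0, 117.5]
ee_rot: [[-0.432, 0.902, 0.004], [0.902, 0.432, -0.003], [-0.004, 0.002, -1.0]]
contact_force: [2.0, -5.1, 4.9]
width: 0.2
```

>>> {"method": "move_arm", "body": {
  "targets": [
    {"tx": 0.15,"ty": 0,"tz": 0,"turn": 0,"hand": -1},
    {"tx": 0.15,"ty": 0,"tz": 0,"turn": 0,"hand": -1},
    {"tx": 0.15,"ty": 0,"tz": 0,"turn": 0,"hand": -1},
    {"tx": 0.15,"ty": 0,"tz": 0,"turn": 0,"hand": -1}
  ]
}}

```text
clock: 8.35
tcp_pos: [480.2, 16.4, 117.5]
ee_rot: [[-0.432, 0.902, 0.004], [0.902, 0.432, -0.003], [-0.004, 0.003, -1.0]]
contact_force: [1.2, -2.7, 5.2]
width: 0.5
```

```bash
python3 - <<'E'
from h import *
s=snap('side','side7.png')
cv2.imwrite('pics/c8.png',cv2.resize(s['img'][180:250,320:370],None,fx=8,fy=8,interpolation=cv2.INTER_CUBIC))
o=arm.observe();print(o['clock'],o['tcp_pos'],o['contact_force'])
y=np.array([-.4322,.9018]);x=np.array([.9018,.4322])
d=-np.array([529.8,-89])+o['tcp_pos'][:2]; print('moved along',d@y,'across',d@x,'Fy',np.array(o['contact_force'])[:2]@y)
E
```

```text
8.4 [480.11415107  16.62409368 117.41029962] [ 2.2794426  -4.55976168  5.26675339]
moved along 116.72603158796984 across 0.8440347273034751 Fy -5.097168170455562
```

View pics/c8.png

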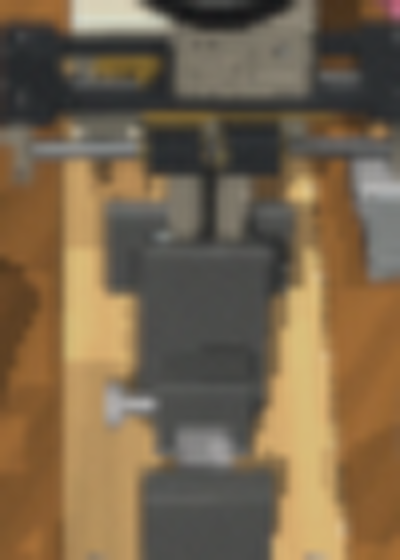

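>>> {"method": "move_arm", "body": {
  "targets": [
    {"tx": 0.15,"ty": 0,"tz": 0,"turn": 0,"hand": -1},
    {"tx": 0.15,"ty": 0,"tz": 0,"turn": 0,"hand": -1},
    {"tx": 0.1,"ty": 0,"tz": 0,"turn": 0,"hand": -1},
    {"tx": 0,"ty": 0,"tz": 0,"turn": 0,"hand": -1}
  ]
}}

```text
clock: 8.73
tcp_pos: [479.8, 17.4, 117.6]
ee_rot: [[-0.432, 0.902, 0.007], [0.902, 0.432, -0.008], [-0.011, 0.003, -1.0]]
contact_force: [6.7, -14.5, -0.0]
width: 0.4
```

The force jumped to 16 N along the bar at 117.5 mm of finger travel. That puts the jaw about 102.5 mm back, which matches the expected 103–105 mm. I'll hold briefly, then lift straight up so the ratchet locks with the jaw against the collar.

>>> {"method": "move_arm", "body": {
  "targets": [
    {"tx": 0,"ty": 0,"tz": 0,"turn": 0,"hand": -1},
    {"tx": 0,"ty": 0,"tz": 0,"turn": 0,"hand": -1},
    {"tx": 0,"ty": 0,"tz": -0.3,"turn": 0,"hand": -1},
    {"tx": 0,"ty": 0,"tz": -0.4,"turn": 0,"hand": -1},
    {"tx": 0,"ty": 0,"tz": -0.5,"turn": 0,"hand": -1},
    {"tx": 0,"ty": 0,"tz": -1,"turn": 0,"hand": -1},
    {"tx": -0.4,"ty": 0,"tz": -1,"turn": 0,"hand": -1},
    {"tx": 0,"ty": 0,"tz": -2,"turn": 0,"hand": -1},
    {"tx": 0,"ty": 0,"tz": -3,"turn": 0,"hand": -1},
    {"tx": 0,"ty": 0,"tz": -3,"turn": 0,"hand": -1},
    {"tx": -3,"ty": 0,"tz": -1,"turn": 0,"hand": -1},
    {"tx": -4,"ty": 0,"tz": 0,"turn": 0,"hand": -1},
    {"tx": -4,"ty": 0,"tz": 0,"turn": 0,"hand": -1},
    {"tx": -4,"ty": 0,"tz": 0,"turn": 0,"hand": -1},
    {"tx": -4,"ty": 0,"tz": 0,"turn": 0,"hand": -1},
    {"tx": -4,"ty": 0,"tz": 0,"turn": 0,"hand": -1},
    {"tx": 0,"ty": 0,"tz": 0,"turn": 0,"hand": -1},
    {"tx": 0,"ty": 0,"tz": 0,"turn": 0,"hand": -1}
  ]
}}

```text
clock: 10.23
tcp_pos: [577.5, -191.1, 236.5]
ee_rot: [[-0.43, 0.903, -0.002], [0.903, 0.43, 0.002], [0.003, -0.002, -1.0]]
contact_force: [-0.7, 0.4, 0.7]
width: 0.6
```

```bash
python3 - <<'E'
from h import *
s=snap('side','side8.png')
cv2.imwrite('pics/c9.png',cv2.resize(s['img'][160:260,290:400],None,fx=6,fy=6,interpolation=cv2.INTER_CUBIC))
s=snap('top','top8.png')
cv2.imwrite('pics/c10.png',cv2.resize(s['img'][165:280,270:430],None,fx=5,fy=5,interpolation=cv2.INTER_CUBIC))
o=arm.observe();print(o['clock'],o['tcp_pos'],o['contact_force'])
E
```

```text
10.3333 [ 577.29651231 -188.87168316  237.39781453] [ 0.70466132  0.18360783 -0.42205989]
```

View pics/c9.png

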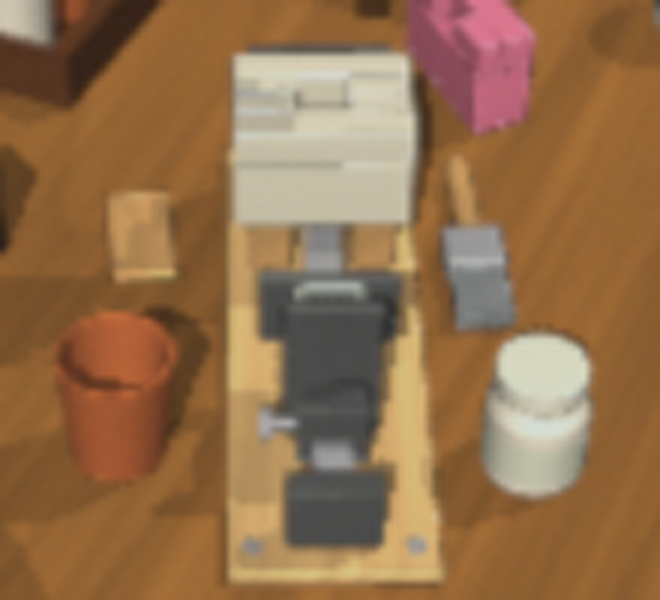

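View pics/c10.png

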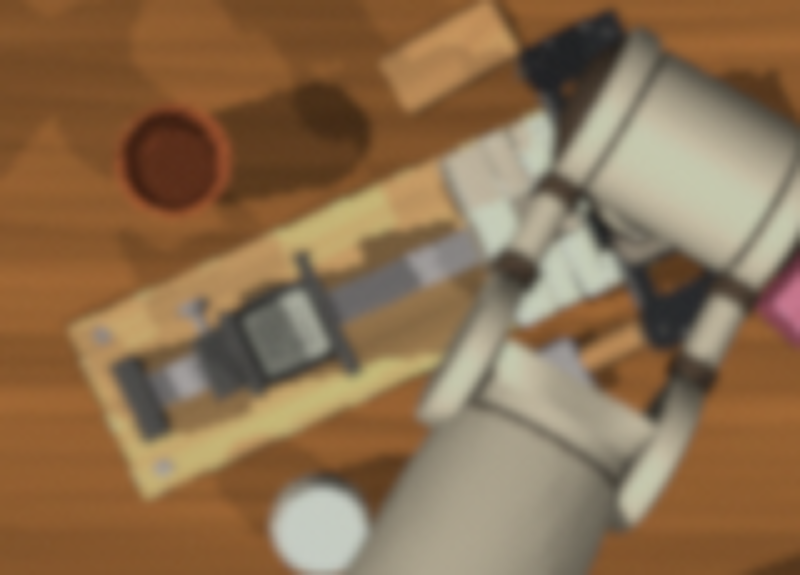

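In both views the jaw sits against the collar and the mould and bystanders are unmoved. In the top crop the paddle is at (287,332) and the collar at (222,362). I'll check this numerically.

```bash
python3 - <<'E'
from h import *
s=dict(np.load('pics/top8.png.npz'));s1=dict(np.load('pics/top1.png.npz'))
c=lambda p:np.array(p,float)/5+[269.6,164.6]
y=np.array([-.4322,.9018])
def seg(s,box):
    g=s['img'].astype(int).min(2); m=np.zeros(g.shape,np.uint8)
    u0,v0,u1,v1=box; m[v0:v1,u0:u1]=(g[v0:v1,u0:u1]>85)*255
    n,l,st,ce=cv2.connectedComponentsWithStats(m); i=1+np.argmax(st[1:,4]); return ce[i],st[i]
a,sa=seg(s1,(343,205,367,232)); b,sb=seg(s,(314,219,339,245))
print(a,sa,b,sb)
A=plane(s1,[a],105)[0];B=plane(s,[b],105)[0]
print('paddle moved',(B-A)[:2]@y, 'from theory',(B[:2]-[529.8,-89])@y)
cf=plane(s,[c((236,353))],75)[0]; print('paddle->stop face',(cf-B)[:2]@y)
for t,sn,p in(('before',s1,a),('after',s,b)):
    u,v=p.round().astype(int); print(t,'paddle z',np.round([depthpt(sn,[(u+i,v+j)])[0][2] for i in(-1,0,1) for j in(-1,0,1)],1))
d=cv2.absdiff(s1['img'],s['img']).max(2)
sd=dict(np.load('pics/side1.png.npz'));se=dict(np.load('pics/side8.png.npz'))
d=cv2.absdiff(sd['img'],se['img']).max(2)
for n,(u0,v0,u1,v1) in dict(mould=(326,166,361,190),cup=(298,210,322,242),rib=(306,188,322,210),brush=(362,182,378,217),jar=(370,214,392,244)).items(): print(n,np.median(d[v0:v1,u0:u1]),np.percentile(d[v0:v1,u0:u1],90))
E
```

```text
[356.26455026 217.48148148] [348 209  17  17 189] [327.48404255 230.80851064] [319 222  17  18 188]
paddle moved 103.48885904780983 from theory 100.16426012126499
paddle->stop face 38.21648903322364
before paddle z [109.6 102.2  99.5 101.6 110.9 102.3 106.8  95.  103.2]
after paddle z [102.3 106.1 100.3 107.2 105.6 104.4 103.2 106.6 106.1]
mould 4.0 26.0
cup 3.0 13.0
rib 3.0 4.0
brush 3.0 4.0
jar 4.0 81.0
```

The measurements agree: the jaw moved 103.5 mm, the paddle is 38 mm from the stop face (37 means touching), and the paddle is back up at about 105 mm. The gripper is clear, so I'll hand in.

```bash
python3 - <<'E'
from rig import arm
print(arm.hand_in())
E
```

```text
the job is handed in; nothing more can be done
None
```

The clamp is open: the sliding jaw is back against the stop collar and the job is handed in, though no verdict was reported. I pressed the release about 9 mm down with the closed fingertips. Still pressing, I pushed the jaw along the bar until the force jumped to 16 N, then lifted straight up and moved clear.

**Last checks that passed:**
- **Jaw:** it travelled about 103 mm in the pictures (102.5 mm from the arm). The paddle centre is 38 mm from the collar face, where 37 mm means touching; that 1 mm is within measuring error.
- **Release:** the paddle is back up at about 105 mm.
- **Mould and bystanders near the clamp:** the mould, cup, rib and brush look unmoved.
- **Robot:** the force on the tool reads about zero, and it was at about 10 s of the 35 s allowed.

**Disagreed or not checked:**
- **Glaze jar:** the before/after picture difference was large there; I put this down to the arm and its shadow having moved, because the jar stands in the same place in the pictures.
- **Bowl, mug and dish:** I did not measure these, but the arm passed well above them.
- **Refused moves:** my first move calls were refused because their rows lacked some keys; nothing moved.

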